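# Sign in three specimens in measuring order

## Task

Sign the specimens in for today's measuring run by tapping the green key on each one's stand with the fingertips, first the bearing ring's, then the dark red roughness reference plate's, and last the V-block's: lightly, just until the key stays about half way down or a little more, without ramming it against its stop. Leave the key of the solid round hardness test block up. Nothing is to be picked up or pushed about; the stands, the specimens and the other things stay where they are, and at the end the hand is clear of everything.

Things in the scene. Friction and masses are not known exactly. Their poses are not given: they have to be found in the camera images.
- ring_stand: sign-in stand that carries the bearing ring. Loose aluminium base plate 130 (its x) x 90 (its y) x 12 mm, about 0.9 kg; origin at the centre of its underside, z up, yaw within 0.25 rad of the world. The specimen lies on a black pad (top 14 mm above the worktop) centred at x = +29 mm; a grey key box 46 x 56 mm, 30 mm high (bezel 33), is centred at x = -38 mm (robot's side), key in its middle
- ring_key_top (a point): centre of the top face of the round green key on the ring stand: cap 24 mm across, top face 52 mm above the worktop when up, straight vertical travel 14 mm; the point moves with the key. All four keys look alike
- ring_key (a joint): how far that key is pressed down, m: 0 up (it may start up to 0.0015), 0.014 at its stop. Friction holds it: it moves down at about 3.5 N, rising evenly to 6.3 N just before the stop, and stays where it is left; past 0.006 it counts as pressed. At the stop it goes hard and the force rises steeply
- bearing_ring: the bearing ring (bare steel, open hole through it, 52 mm across, 16 mm high), loose on its stand; origin at the centre of its underside
- plate_stand: sign-in stand that carries the roughness reference plate. Loose aluminium base plate 130 (its x) x 90 (its y) x 12 mm, about 0.9 kg; origin at the centre of its underside, z up, yaw within 0.25 rad of the world. The specimen lies on a black pad (top 14 mm above the worktop) centred at x = +29 mm; a grey key box 46 x 56 mm, 30 mm high (bezel 33), is centred at x = -38 mm (robot's side), key in its middle
- plate_key_top (a point): centre of the top face of the round green key on the plate stand: cap 24 mm across, top face 52 mm above the worktop when up, straight vertical travel 14 mm; the point moves with the key. All four keys look alike
- plate_key (a joint): how far that key is pressed down, m: 0 up (it may start up to 0.0015), 0.014 at its stop. Friction holds it: it moves down at about 3.5 N, rising evenly to 6.3 N just before the stop, and stays where it is left; past 0.006 it counts as pressed. At the stop it goes hard and the force rises steeply
- ref_plate: the roughness reference plate (dark red holder 46 x 78 mm, 9 mm high, with a bright metal insert), loose on its stand; origin at the centre of its underside
- vee_stand: sign-in stand that carries the V-block. Loose aluminium base plate 130 (its x) x 90 (its y) x 12 mm, about 0.9 kg; origin at the centre of its underside, z up, yaw within 0.25 rad of the world. The specimen lies on a black pad (top 14 mm above the worktop) centred at x = +29 mm; a grey key box 46 x 56 mm, 30 mm high (bezel 33), is centred at x = -38 mm (robot's side), key in its middle
- vee_key_top (a point): centre of the top face of the round green key on the vee stand: cap 24 mm across, top face 52 mm above the worktop when up, straight vertical travel 14 mm; the point moves with the key. All four keys look alike
- vee_key (a joint): how far that key is pressed down, m: 0 up (it may start up to 0.0015), 0.014 at its stop. Friction holds it: it moves down at about 3.5 N, rising evenly to 6.3 N just before the stop, and stays where it is left; past 0.006 it counts as pressed. At the stop it goes hard and the force rises steeply
- vee_block: the V-block (bare steel, 34 x 40 mm, 20 mm high, V groove in its top), loose on its stand; origin at the centre of its underside
- disc_stand: sign-in stand that carries the hardness test block. Loose aluminium base plate 130 (its x) x 90 (its y) x 12 mm, about 0.9 kg; origin at the centre of its underside, z up, yaw within 0.25 rad of the world. The specimen lies on a black pad (top 14 mm above the worktop) centred at x = +29 mm; a grey key box 46 x 56 mm, 30 mm high (bezel 33), is centred at x = -38 mm (robot's side), key in its middle
- disc_key_top (a point): centre of the top face of the round green key on the disc stand: cap 24 mm across, top face 52 mm above the worktop when up, straight vertical travel 14 mm; the point moves with the key. All four keys look alike
- disc_key (a joint): how far that key is pressed down, m: 0 up (it may start up to 0.0015), 0.014 at its stop. Friction holds it: it moves down at about 3.5 N, rising evenly to 6.3 N just before the stop, and stays where it is left; past 0.006 it counts as pressed. At the stop it goes hard and the force rises steeply
- disc_block: the hardness test block (solid flat steel disc, 62 mm across, 13 mm high, no hole), loose on its stand; origin at the centre of its underside
- mouse: white computer mouse, 117 x 57 x 39 mm, loose bystander on the left; origin under its centre
- loupe: black loupe, 38 mm across, 38 mm high, loose bystander on the left; origin under its centre
- marker_pen: white and blue marker pen, 135 mm long, loose bystander on the right; origin under its centre
- grease_tin: white round tin, 59 mm across, 33 mm high, loose bystander on the right; origin under its centre
Mind the look-alikes: they are no part of the job. What is shaped like the ref_plate but turquoise is not meant.

How it is judged:
By the outcome, as a careful person would: the job done as asked, in the order asked, and still so for the second after the job is handed in, with the robot touching nothing.
It also fails if it takes over 48 s, if anything falls off the work surface, if the arm or the gripper's body presses on something with over 40 N, if the wrist force passes 120 N, or if a joint passes its speed limit or range.

## Robot

A 7-joint arm with a two-finger parallel gripper is mounted at the origin on a cart in front of the work surface, level with it; the furniture and walls round the work are solid. World frame = base frame: x ahead of the robot, y to its left, z up, the work surface at z = 0. Lengths are in m, angles in degrees, forces in N, time in s.
With the tool pointing down it reaches from about 0.35 to 0.9 m from the base axis. Payload 8.1 kg.
Tool frame: the origin (TCP) lies between the finger pads; the fingertips stand 17 mm ahead of it and the grasp point (between the pads) lies 2 mm behind it; z points along the fingers, y is the line along which they close (so a half turn about z gives the same grasp; the last joint's range is limited). The gripper opens to 92 mm and grips with 3 to 60 N. Pads are 19 mm wide; open, the fingers measure 130 mm over their backs; the gripper's body (75 mm by 190 mm) begins 47 mm behind the grasp point.
Start: joints at [67.345, 24.895, 1.432, 90.138, -0.665, 64.973, -4.303], TCP at [0.18, -0.598, 0.244] pointing down, gripper open.
Joint ranges: [-149.89, 149.89], [-25.12, 119.58], [-72.63, 75.52], [4.76, 147.25], [-75.54, 255.54], [6.69, 114.76], [-157.13, 157.13]. Speed limits (degrees/s): [127.2, 127.2, 172.46, 172.46, 180, 180, 180].

## Interface

Orientations are given as [roll, pitch, yaw] about the fixed x, y, z axes, in that order (R = Rz(yaw) Ry(pitch) Rx(roll)).
In Python, from rig import r, eyes gives the robot as it stands.
- The arm moves only by the shell command python3 -m creep 'ROWS' [FORCE]. ROWS is JSON, one flat list of numbers, 7 for each row, row after row: the turn, a rotation vector about the tool's x, y, z in rad, then the shift along the tool's x, y, z in cm, then the finger opening in cm, from 0 to 9.18. A call has 1 to 5 rows; each row is the pose to reach, as a shift and turn from the pose commanded when the call began, along the tool's axes at that moment; what a row does not reach only later rows make up. A row lasts 1/12 s, in which the tool goes at most 41.7 mm and 7.16 degrees, less where a joint would pass 70% of its speed; a pose out of reach is approached as far as the arm can. A call with a gripper value outside its range is refused whole. The fingers move at their own pace and stop on an object; FORCE is the grip in N (left out, the last holds). Time passes only in rows, so rows that repeat a pose let the fingers close. It gives the time, the measured TCP pose, the force, the opening and the grip force at its end, in the units of the state.
- r.get_obs(): the state, without advancing time (a new reading comes with each control period).
- eyes.read_camera(name): name is "scene" or "top" or "wrist"; returns the picture (384x512x3 uint8, red, green, blue); there is no depth.
- eyes.calibration(name): a dict with "fx", "fy", "cx", "cy" (pixels), "k1" (the pictures are not rectified: a ray, as slopes to the right and down, at radius r is drawn at 1 + k1 r^2 times it, then the intrinsics apply), "extrinsics" (4x4, takes a point from camera to world coordinates); the wrist camera has in their place "T_tool_cam" (4x4, takes a point from camera to tool coordinates, whose origin is the TCP and whose axes are the flange's). Camera axes: x right, y up, looking along -z (the intrinsics and any distortion apply to the point x, -y, -z); pixel columns grow to the right and rows downward; lengths in m; the calibration is good to about 2 mm. A picture is of the moment at which its call begins: read the wrist's pose just before it. calibration takes no time and is no camera call.
- r.hand_in(): hands the job in; it is judged then, once.
Trained networks look in the newest picture that a camera, given by its name, has taken for a name from the list of things; names that differ only in an ending like _2 or _b are one class to them, and where a whole thing is asked for, a point or a joint stands for the part that bears it (a point fixed in the world has none). Each returns a list of dicts, best first, with "p" (0 to 1); they miss things now and then, are a little off and sometimes report something else, mostly with a low value. They report only what shows in the picture. A call takes as long as a camera call. They do not tell look-alikes from the thing itself.
- eyes.look_for(camera, label): "box" ([left, top, right, bottom] in pixels, round what is visible of it).
- eyes.outline_of(camera, label): "pixels" (384x512 bool, what is visible of it) and "box" ([left, top, right, bottom] in pixels, round what is visible of it).
- eyes.mark_of(camera, label): "point" ([column, row] in pixels: a listed point, or the origin of a listed thing).
The state is a dict: "t": time; "joint_pos": joint angles; "joint_vel": joint speeds; "effort": joint torques, N m; "tcp_pos": TCP position; "eef_rot": TCP orientation; "force": force on the tool from outside, world axes, zero at the start; "torque": the same for the moment, N m; "width": opening from 0.0 (shut) to 1.0 (fully open); "finger_force": force on a finger pad.
Only numpy, scipy, OpenCV 4.12 (cv2) and the standard library are available. Lean on these libraries where they do the work, as an engineer would, in place of code of your own. Each camera call takes 0.05 s, during which the arm holds its last target. There are 200 camera calls.

## Working session

There is one attempt and no reset: what is moved stays moved. The work goes in short steps, Python scripts to look and compute and a shell command to move; the robot and the scene stay as the last step left them, time stands still between calls to the robot, and variables do not carry over. Pictures are saved under pics/ and viewed, at most 10 in all, crops included, and the job is handed in when it is done.

```bash
mkdir -p pics; ls; python3 - <<'E'
from rig import r,eyes
import cv2,numpy as np
o=r.get_obs();print({k:np.round(v,3).tolist() for k,v in o.items()})
for n in ["top","scene"]:
    im=eyes.read_camera(n);cv2.imwrite(f"pics/{n}0.png",cv2.resize(im[:,:,::-1],(768,576)))
    c=eyes.calibration(n);print(n,c)
    for l in ["ring_key_top","bearing_ring","ref_plate","vee_block","disc_block"]:
        for d in eyes.mark_of(n,l):print(l,np.round(d["point"]),round(d["p"],2))
print(eyes.calibration("wrist"))
E
```

```text
pics
{'t': 0.0, 'joint_pos': [67.345, 24.936, 1.429, 90.19, -0.663, 64.973, -4.303], 'joint_vel': [-0.007, 0.016, 0.046, -0.014, -0.028, 0.014, 0.0], 'effort': [0.001, -66.785, 0.985, -31.446, -0.061, 0.043, 0.0], 'tcp_pos': [0.18, -0.598, 0.243], 'eef_rot': [-179.91, 0.009, 16.774], 'force': [0.798, -0.462, 0.787], 'torque': [0.033, -0.045, 0.012], 'finger_force': 0.0, 'width': 1.0}
top {'fx': 484.87409618507166, 'fy': 484.87409618507166, 'cx': 254.772874035078, 'cy': 190.23867145577708, 'k1': -0.13341272305024235, 'extrinsics': array([[ 0.01971471,  0.97151428, -0.23615957,  0.1188005 ],
       [-0.99980279,  0.01859207, -0.00697986, -0.00462474],
       [-0.00239034,  0.2362506 ,  0.97168922,  1.66070986],
       [ 0.        ,  0.        ,  0.        ,  1.        ]])}
ring_key_top [326. 202.] 0.42
bearing_ring [330. 187.] 0.61
ref_plate [246. 228.] 0.71
ref_plate [190. 196.] 0.61
ref_plate [280. 190.] 0.57
vee_block [235. 176.] 0.7
disc_block [195. 186.] 0.78
disc_block [236. 177.] 0.52
disc_block [326. 198.] 0.38
scene {'fx': 374.5157527858512, 'fy': 374.5157527858512, 'cx': 262.
[... 392 characters left out ...]
late [283. 205.] 0.62
ref_plate [229. 209.] 0.62
ref_plate [190. 169.] 0.32
vee_block [264. 184.] 0.42
vee_block [340. 272.] 0.19
disc_block [227. 170.] 0.72
disc_block [213. 168.] 0.64
disc_block [277. 212.] 0.39
{'fx': 317.92620613055067, 'fy': 317.92620613055067, 'cx': 256.6210144635468, 'cy': 189.9603347402266, 'k1': -0.03804959943853116, 'T_tool_cam': array([[-9.21228333e-05,  9.68128492e-01,  2.50454017e-01,
         6.71722460e-02],
       [ 9.99999811e-01, -6.32011530e-05,  6.12126946e-04,
         1.52949247e-04],
       [ 6.08446520e-04,  2.50454026e-01, -9.68128303e-01,
        -1.39433320e-01],
       [ 0.00000000e+00,  0.00000000e+00,  0.00000000e+00,
         1.00000000e+00]])}
```

View pics/top0.png

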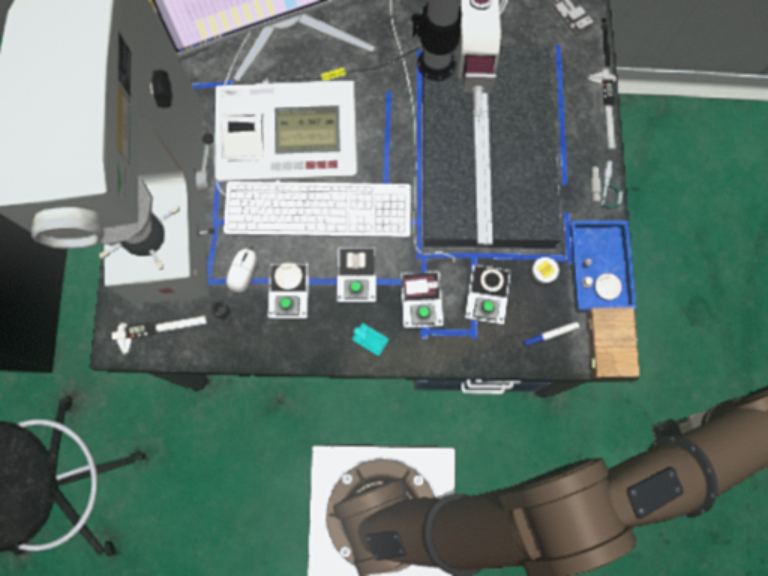

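```bash
cat > h.py <<'E'
from rig import r,eyes
import cv2,numpy as np
from scipy.spatial.transform import Rotation as R
def obsT():
    o=r.get_obs();T=np.eye(4);T[:3,:3]=R.from_euler('xyz',o["eef_rot"],degrees=True).as_matrix();T[:3,3]=o["tcp_pos"];return T
def ray(n,uv,z,T=None):
    c=eyes.calibration(n);E=c["extrinsics"] if n!="wrist" else T@c["T_tool_cam"]
    K=np.array([[c["fx"],0,c["cx"]],[0,c["fy"],c["cy"]],[0,0,1]])
    x,y=cv2.undistortPoints(np.array([[uv]],float),K,np.array([c["k1"],0,0,0.]))[0,0]
    d=E[:3,:3]@[x,-y,-1];p=E[:3,3]
    return p+d*(z-p[2])/d[2]
def greens(n,im,T=None,z=.052,amin=15):
    h=cv2.cvtColor(im,cv2.COLOR_RGB2HSV);m=cv2.inRange(h,(40,90,40),(80,255,255))
    k,l,s,c=cv2.connectedComponentsWithStats(m)
    return [(s[i].tolist(),c[i].round(1).tolist(),ray(n,c[i],z,T).round(4).tolist()) for i in range(1,k) if s[i,4]>=amin]
E
python3 - <<'E'
from h import *
for n in ["top"]:
    im=eyes.read_camera(n)
    for g in greens(n,im):print(n,g)
    cv2.imwrite("pics/crop0.png",cv2.resize(im[140:270,150:370,::-1],(792,468),interpolation=cv2.INTER_CUBIC))
for uv in [(330,187),(246,228),(190,196),(280,190),(235,176),(195,186)]:print(uv,ray("top",uv,.014).round(3))
E
```

```text
top ([0, 64, 512, 320, 53428], [281.2, 252.5], [0.2987, -0.0849, 0.052])
top ([234, 188, 7, 7, 39], [237.0, 190.6], [0.5074, 0.0676, 0.052])
top ([187, 199, 7, 7, 40], [190.0, 201.7], [0.4655, 0.2265, 0.052])
top ([322, 201, 7, 7, 41], [325.0, 203.8], [0.4671, -0.2327, 0.052])
top ([279, 205, 7, 7, 40], [282.0, 207.7], [0.4508, -0.0865, 0.052])
top ([17, 284, 19, 17, 156], [27.9, 289.4], [0.1506, 0.7663, 0.052])
top ([37, 289, 21, 27, 357], [45.5, 303.1], [0.1082, 0.6991, 0.052])
top ([384, 313, 128, 71, 4550], [469.4, 359.2], [-0.0481, -0.7094, 0.052])
top ([38, 318, 22, 27, 340], [50.7, 328.9], [0.0244, 0.6732, 0.052])
top ([20, 334, 29, 29, 387], [35.0, 350.3], [-0.0485, 0.7224, 0.052])
top ([315, 378, 37, 6, 173], [335.1, 380.9], [-0.111, -0.2615, 0.052])
(330, 187) [ 0.536 -0.257  0.014]
(246, 228) [0.385 0.035 0.014]
(190, 196) [0.494 0.233 0.014]
(280, 190) [ 0.522 -0.081  0.014]
(235, 176) [0.569 0.078 0.014]
(195, 186) [0.53  0.217 0.014]
```

View pics/crop0.png

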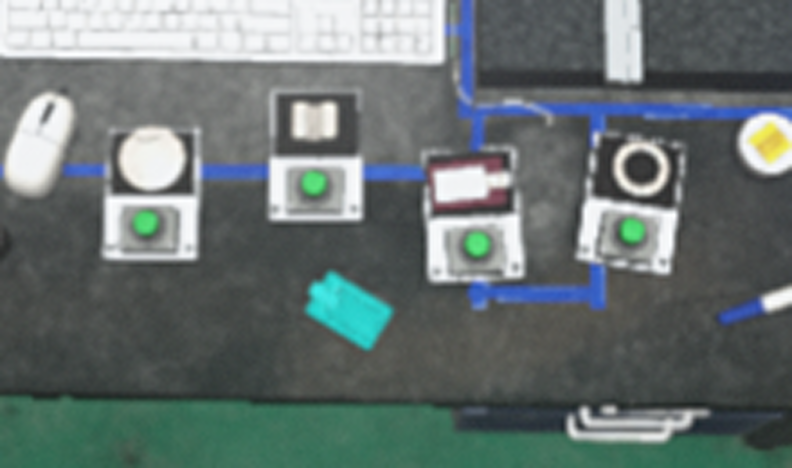

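The candidates are four identical green keys: ring [325,204], plate [282,208], vee [237,191] and disc [190,202], the last to be left up. The crop shows them in this order:
- **Ring:** the stand at far right carries an open ring.
- **Plate:** the next stand carries the dark red plate. The turquoise look-alike at [246,228] lies loose on the worktop.
- **Vee:** the next stand carries the grooved block.
- **Disc:** the far left stand carries a solid disc.

Next I move toward the ring key.

```bash
python3 -m creep '[0,0,0.06,3.2,-2.2,0,0, 0,0,0.12,6.4,-4.5,0,0, 0,0,0.18,9.6,-6.7,0,0, 0,0,0.24,12.8,-9,0,0, 0,0,0.293,16,-11.2,0,0]' 10
```

```text
t: 1.07
tcp_pos: [0.302, -0.4434, 0.2439]
eef_rot: [180.0, -0.0, -0.2]
force: [1.5, 0.6, 0.2]
width: 0.688
finger_force: 0.0
```

```bash
python3 -m creep '[0,0,0,2.2,-2.8,1,0, 0,0,0,4.4,-5.6,2,0, 0,0,0,6.6,-8.4,3,0, 0,0,0,8.8,-11.2,4,0, 0,0,0,11,-14,5,0]' >/dev/null
python3 -m creep '[0,0,0,2.2,-2.8,1.2,0, 0,0,0,4.2,-5.6,2.4,0, 0,0,0,5.6,-7.2,3.4,0, 0,0,0,5.6,-7.2,3.4,0, 0,0,0,5.6,-7.2,3.4,0]'
cat > w.py <<'E'
import sys
from h import *
z=float(sys.argv[2]) if len(sys.argv)>2 else .052
T=obsT();im=eyes.read_camera("wrist");cv2.imwrite(f"pics/{sys.argv[1]}.png",im[:,:,::-1])
print(T[:3,3].round(4),r.get_obs()["force"],r.get_obs()["width"])
for g in greens("wrist",im,T,z,200):
    print(g,"tool cm",((T[:3,:3].T@(np.array(g[2])-T[:3,3]))*100).round(2), "diam mm", )
E
python3 w.py w1
```

```text
t: 1.9
tcp_pos: [0.4678, -0.2318, 0.1593]
eef_rot: [-180.0, 0.0, 0.2]
force: [0.0, -0.9, 0.4]
width: 0.011
finger_force: 0.0
[ 0.4678 -0.2318  0.1593] [-0.65086061 -0.2649475   0.86205716] 0.0069676827295831155
([244, 178, 28, 29, 626], [257.4, 192.1], [0.4693, -0.2323, 0.052]) tool cm [ 0.16  0.06 10.73] diam mm
([70, 193, 35, 30, 777], [86.5, 207.3], [0.4559, -0.0917, 0.052]) tool cm [ -1.14 -14.01  10.74] diam mm
([374, 367, 101, 17, 1463], [427.0, 375.8], [0.2846, -0.398, 0.052]) tool cm [-18.35  16.57  10.73] diam mm
```

View pics/w1.png

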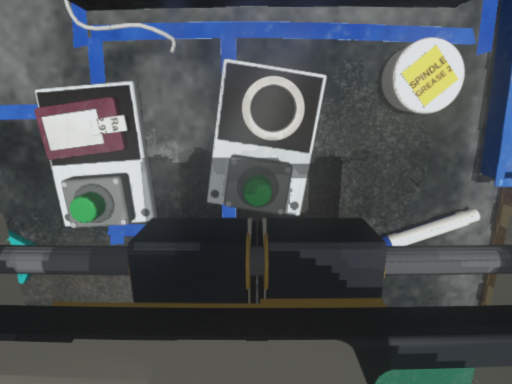

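The close view confirms the target: ring key at (257,190) beneath the open ring, plate key at (84,207). I'm centred, so I descend.

```bash
python3 -m creep '[0,0,0,0.1,0,3,0, 0,0,0,0.1,0,5.5,0, 0,0,0,0.1,0,7.6,0, 0,0,0,0.1,0,8.5,0, 0,0,0,0.1,0,8.5,0]'
python3 -m creep '[0,0,0,0,0,0.1,0, 0,0,0,0,0,0.2,0, 0,0,0,0,0,0.3,0, 0,0,0,0,0,0.4,0, 0,0,0,0,0,0.4,0]'
```

```text
t: 2.37
tcp_pos: [0.4665, -0.2341, 0.0734]
eef_rot: [-180.0, 0.2, -0.1]
force: [0.2, -0.2, -0.4]
width: 0.004
finger_force: 0.0
t: 2.78
tcp_pos: [0.4686, -0.2332, 0.0713]
eef_rot: [180.0, -0.1, -0.0]
force: [-0.6, -0.2, -0.4]
width: 0.005
finger_force: 0.0
```

```bash
for i in 1; do python3 -m creep '[0,0,0,0,0,0.1,0, 0,0,0,0,0,0.1,0]'; python3 -m creep '[0,0,0,0,0,0.1,0, 0,0,0,0,0,0.1,0]'; python3 -m creep '[0,0,0,0,0,0.1,0, 0,0,0,0,0,0.1,0]'; done | egrep 'pos|force: \['
```

```text
tcp_pos: [0.4684, -0.233, 0.0698]
force: [0.2, -0.4, 0.0]
tcp_pos: [0.4684, -0.2331, 0.0688]
force: [-0.1, -0.3, 1.6]
tcp_pos: [0.4684, -0.2331, 0.0678]
force: [0.6, -0.0, 1.5]
```

```bash
(python3 -m creep '[0,0,0,0,0,0.1,0, 0,0,0,0,0,0.1,0]'; python3 -m creep '[0,0,0,0,0,0.1,0, 0,0,0,0,0,0.1,0]'; python3 -m creep '[0,0,0,0,0,0.1,0, 0,0,0,0,0,0.1,0]') | egrep 'pos|force: \['
```

```text
tcp_pos: [0.4684, -0.2331, 0.0667]
force: [-0.2, -0.6, 2.1]
tcp_pos: [0.4684, -0.2331, 0.0656]
force: [1.0, -0.0, 2.6]
tcp_pos: [0.4684, -0.2331, 0.0646]
force: [0.2, 0.1, 2.7]
```

```bash
(python3 -m creep '[0,0,0,0,0,0.1,0, 0,0,0,0,0,0.2,0]'; python3 -m creep '[0,0,0,0,0,0.1,0, 0,0,0,0,0,0.1,0]'; python3 -m creep '[0,0,0,0,0,0.1,0, 0,0,0,0,0,0.1,0]') | egrep 'pos|force: \['
```

```text
tcp_pos: [0.4684, -0.2331, 0.0628]
force: [0.1, -0.5, 4.1]
tcp_pos: [0.4684, -0.2331, 0.0616]
force: [0.4, 0.2, 0.4]
tcp_pos: [0.4684, -0.2331, 0.0606]
force: [0.3, -0.6, 2.5]
```

```bash
cat > f.py <<'E'
from h import *
import sys
for i in range(4):
    eyes.read_camera("scene");o=r.get_obs();print(o["tcp_pos"].round(4),o["force"].round(2),o["torque"].round(2))
E
python3 f.py
```

```text
[ 0.4684 -0.2331  0.0606] [ 0.42 -0.25  2.17] [ 0.02 -0.25  0.02]
[ 0.4684 -0.2331  0.0606] [ 0.54 -0.21  2.23] [-0.01 -0.26 -0.01]
[ 0.4684 -0.2331  0.0606] [ 0.86 -0.09  0.91] [ 0.01 -0.21 -0.06]
[ 0.4683 -0.2331  0.0606] [ 0.66 -0.11  1.69] [-0.01 -0.2  -0.  ]
```

```bash
(python3 -m creep '[0,0,0,0,0,0.1,0, 0,0,0,0,0,0.1,0]'; python3 -m creep '[0,0,0,0,0,0.1,0, 0,0,0,0,0,0.1,0]') | egrep 'pos|force: \['; python3 w.py w2
```

```text
tcp_pos: [0.4683, -0.2331, 0.0597]
force: [0.9, 0.4, 2.6]
tcp_pos: [0.4683, -0.2331, 0.0587]
force: [0.3, -0.0, 2.5]
[ 0.4683 -0.2331  0.0587] [0.52215135 0.17587297 3.4627174 ] 0.010773549106779533
```

View pics/w2.png

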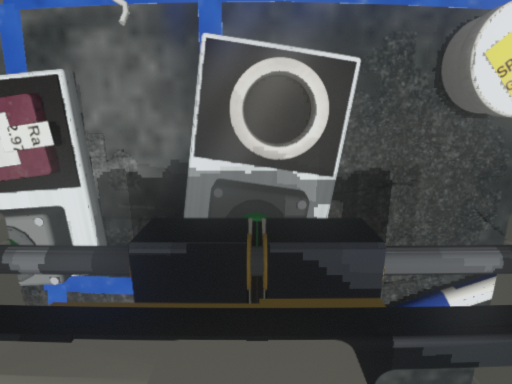

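The picture shows the fingertips on the ring key at (257,216), the key sunk close to the bezel and the ring and stand undisturbed. Commanded depth is about 10 mm, so I lift, travel to the plate key and check the ring key by parallax.

```bash
python3 -m creep '[0,0,0,0,0,-0.5,0, 0,0,0,0,0,-2,0, 0,0,0,0,0,-5,0, 0,0,0,0,0,-8,0, 0,0,0,0,0,-10,0]' >/dev/null
python3 -m creep '[0,0,0,-0.4,-3.7,0,0, 0,0,0,-0.8,-7.4,0,0, 0,0,0,-1.2,-11,0,0, 0,0,0,-1.5,-14,0,0, 0,0,0,-1.5,-14.7,0,0]' >/dev/null
python3 -m creep '[0,0,0,0,0,0,0, 0,0,0,0,0,0,0]' 
python3 w.py w3; python3 f.py
```

```text
t: 5.87
tcp_pos: [0.4532, -0.0866, 0.1588]
eef_rot: [180.0, 0.0, 0.0]
force: [-0.4, -0.4, -0.2]
width: 0.007
finger_force: 0.0
[ 0.4532 -0.0866  0.1588] [ 0.51475203 -0.03743969 -0.10390339] 0.009026480670214861
([43, 110, 39, 30, 961], [61.8, 124.0], [0.5092, 0.0636, 0.052]) tool cm [  5.61 -15.03  10.67] diam mm
([415, 159, 28, 27, 591], [428.6, 172.5], [0.4711, -0.2238, 0.052]) tool cm [ 1.79 13.71 10.69] diam mm
([242, 180, 28, 28, 617], [255.4, 193.1], [0.454, -0.0857, 0.052]) tool cm [ 0.08 -0.1  10.68] diam mm
([374, 367, 101, 17, 1455], [427.1, 375.8], [0.2701, -0.2523, 0.052]) tool cm [-18.31  16.56  10.69] diam mm
[ 0.4533 -0.0878  0.1587] [-0.27  0.07  0.29] [-0.02  0.04 -0.01]
[ 0.4533 -0.0878  0.1586] [0.02 0.5  0.76] [ 0.02  0.01 -0.04]
[ 0.4533 -0.0877  0.1586] [-0.06 -0.62 -0.24] [-0.    0.01 -0.  ]
[ 0.4533 -0.0874  0.1586] [-0.11  0.17 -0.22] [0.06 0.03 0.03]
```

View pics/w3.png

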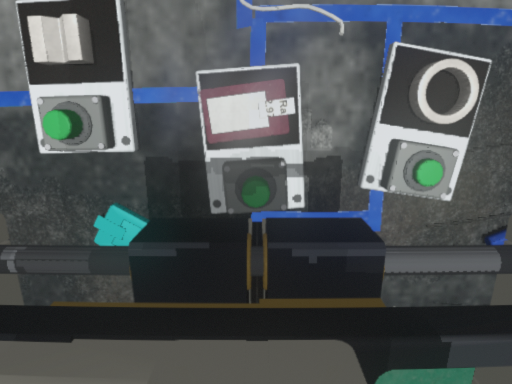

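The ring key at (428,172) is clearly lower than the still-upright vee key at (58,124), and the ring and stand are unmoved. The plate key at (255,193) is right below the hand. I'll aim for a slightly shallower press of about 8 mm.

```bash
python3 -m creep '[0,0,0,0.1,-0.1,3,0, 0,0,0,0.1,-0.1,6,0, 0,0,0,0.1,-0.1,8,0, 0,0,0,0.1,-0.1,8.7,0, 0,0,0,0.1,-0.1,8.7,0]' | egrep 'pos|force: \['
(python3 -m creep '[0,0,0,0,0,0.1,0, 0,0,0,0,0,0.2,0, 0,0,0,0,0,0.3,0, 0,0,0,0,0,0.3,0]'
python3 -m creep '[0,0,0,0,0,0.1,0, 0,0,0,0,0,0.2,0, 0,0,0,0,0,0.3,0, 0,0,0,0,0,0.3,0]') | egrep 'pos|force: \['
```

```text
tcp_pos: [0.4532, -0.0855, 0.0703]
force: [0.2, 0.4, 0.2]
tcp_pos: [0.455, -0.0852, 0.0695]
force: [-0.2, 0.4, 0.9]
tcp_pos: [0.4548, -0.0851, 0.0659]
force: [0.9, -0.2, 2.9]
```

```bash
(python3 -m creep '[0,0,0,0,0,0.1,0, 0,0,0,0,0,0.2,0, 0,0,0,0,0,0.3,0]'
python3 -m creep '[0,0,0,0,0,0.1,0, 0,0,0,0,0,0.15,0, 0,0,0,0,0,0.15,0]') | egrep 'pos|force: \['
```

```text
tcp_pos: [0.4548, -0.0851, 0.0628]
force: [1.9, -0.1, 4.9]
tcp_pos: [0.4547, -0.0851, 0.0612]
force: [1.6, -1.4, 2.6]
```

```bash
python3 -m creep '[0,0,0,0,0,0.07,0, 0,0,0,0,0,0.07,0]' | egrep 'pos|force: \['
python3 -m creep '[0,0,0,0,0,-0.5,0, 0,0,0,0,0,-2,0, 0,0,0,0,0,-5,0, 0,0,0,0,0,-8,0, 0,0,0,0,0,-9.8,0]' >/dev/null
python3 -m creep '[0,0,0,1.4,-3.7,0,0, 0,0,0,2.8,-7.4,0,0, 0,0,0,4.2,-11,0,0, 0,0,0,5.3,-14.4,0,0, 0,0,0,5.5,-15.4,0,0]' >/dev/null
python3 -m creep '[0,0,0,0,0,0,0, 0,0,0,0,0,0,0]'|egrep 't:|rot'
python3 w.py w4; python3 f.py
```

```text
tcp_pos: [0.4546, -0.0851, 0.0605]
force: [2.4, -0.6, 2.6]
t: 8.87
eef_rot: [180.0, 0.1, 0.1]
[0.5083 0.0687 0.158 ] [ 0.07063935 -1.00749504 -0.707189  ] 0.008731437695435159
([241, 176, 29, 31, 671], [255.1, 191.1], [0.5107, 0.0699, 0.052]) tool cm [ 0.27 -0.12 10.6 ] diam mm
([57, 222, 35, 24, 596], [73.5, 235.5], [0.472, 0.2226, 0.052]) tool cm [ -3.59 -15.4   10.6 ] diam mm
([374, 367, 101, 17, 1442], [426.9, 375.9], [0.3254, -0.0968, 0.052]) tool cm [-18.28  16.52  10.66] diam mm
[0.5085 0.067  0.1582] [ 0.18 -0.58  0.18] [ 0.02  0.02 -0.02]
[0.5087 0.0669 0.1583] [-0.03 -0.19 -0.42] [ 0.03  0.07 -0.04]
[0.5088 0.0671 0.1584] [-0.37 -0.67 -0.27] [ 0.06  0.02 -0.02]
[0.509  0.0673 0.1585] [ 0.67  0.3  -0.13] [0.04 0.02 0.04]
```

View pics/w4.png

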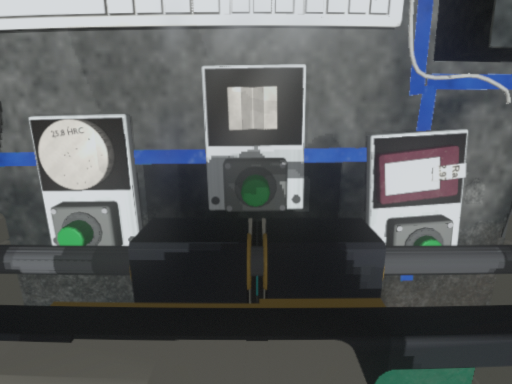

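The V-block key at (255,190) is directly below, the plate key at (431,245) is down, and the disc key at (72,236) is up and not to be touched. I press the V-block key.

```bash
python3 -m creep '[0,0,0,0.15,-0.2,3,0, 0,0,0,0.15,-0.2,6,0, 0,0,0,0.15,-0.2,8,0, 0,0,0,0.15,-0.2,8.7,0, 0,0,0,0.15,-0.2,8.7,0]' | egrep 'pos|force: \['
(python3 -m creep '[0,0,0,0,0,0.1,0, 0,0,0,0,0,0.2,0, 0,0,0,0,0,0.3,0, 0,0,0,0,0,0.3,0]'
python3 -m creep '[0,0,0,0,0,0.1,0, 0,0,0,0,0,0.2,0, 0,0,0,0,0,0.3,0, 0,0,0,0,0,0.3,0]') | egrep 'pos|force: \['
```

```text
tcp_pos: [0.5098, 0.0699, 0.0702]
force: [-0.4, -0.4, 0.2]
tcp_pos: [0.5115, 0.0709, 0.0694]
force: [0.3, -0.0, 0.3]
tcp_pos: [0.5114, 0.071, 0.0658]
force: [1.5, 0.5, 2.6]
```

```bash
(python3 -m creep '[0,0,0,0,0,0.1,0, 0,0,0,0,0,0.2,0, 0,0,0,0,0,0.3,0]'
python3 -m creep '[0,0,0,0,0,0.1,0, 0,0,0,0,0,0.2,0, 0,0,0,0,0,0.23,0, 0,0,0,0,0,0.23,0]') | egrep 'pos|force: \['
python3 -m creep '[0,0,0,0,0,-0.5,0, 0,0,0,0,0,-2,0, 0,0,0,0,0,-5,0, 0,0,0,0,0,-8,0, 0,0,0,0,0,-9.8,0]' >/dev/null
python3 -m creep '[0,0,0,-1.5,3.7,0,0, 0,0,0,-3,7.4,0,0, 0,0,0,-4.5,11,0,0, 0,0,0,-5.3,13,-1,0, 0,0,0,-5.5,14,-2,0]' >/dev/null
python3 -m creep '[0,0,0,0,0,0,0, 0,0,0,0,0,0,0]'|egrep 't:|rot'
python3 w.py w5 .044
python3 - <<'E'
from h import *
im=eyes.read_camera("top");print([g for g in greens("top",im) if 100<g[1][0]<350 and g[0][4]<100])
E
```

```text
tcp_pos: [0.5114, 0.071, 0.0626]
force: [2.1, -0.1, 4.9]
tcp_pos: [0.5112, 0.071, 0.0602]
force: [2.3, 0.1, 3.9]
t: 11.78
eef_rot: [-180.0, 0.0, -0.1]
[ 0.4555 -0.069   0.1783] [ 0.11656896  0.65933193 -0.25591856] 0.00480921602733921
([83, 112, 30, 28, 633], [97.7, 125.4], [0.5091, 0.0668, 0.044]) tool cm [  5.34 -13.59  13.43] diam mm
([424, 158, 26, 26, 509], [436.3, 170.5], [0.4694, -0.2282, 0.044]) tool cm [ 1.41 15.92 13.42] diam mm
([263, 175, 25, 26, 503], [275.0, 187.7], [0.4539, -0.0852, 0.044]) tool cm [-0.16  1.62 13.43] diam mm
([24, 298, 111, 9, 445], [68.2, 301.1], [0.3375, 0.1195, 0.044]) tool cm [-11.83 -18.83  13.43] diam mm
([382, 298, 110, 10, 897], [436.4, 302.1], [0.3361, -0.2481, 0.044]) tool cm [-11.91  17.93  13.42] diam mm
([374, 367, 101, 17, 1459], [427.0, 375.8], [0.2444, -0.2525, 0.044]) tool cm [-21.08  18.38  13.42] diam mm
[([234, 188, 7, 7, 39], [236.9, 191.0], [0.5058, 0.068, 0.052]), ([187, 199, 7, 7, 40], [190.0, 201.7], [0.4655, 0.2265, 0.052]), ([322, 201, 7, 7, 39], [324.6, 204.1], [0.4658, -0.2315, 0.052])]
```

View pics/w5.png

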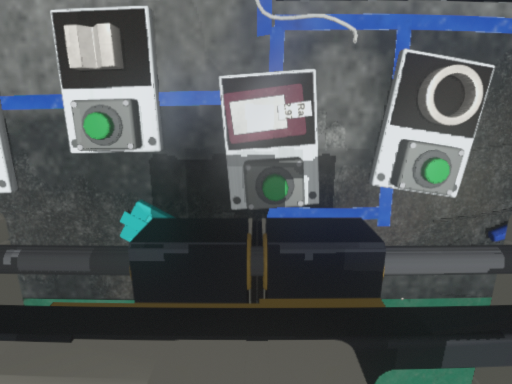

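All three keys are down: vee (97,125), plate (275,188) and ring (436,170) show almost no green side. The stands and specimens are in place, the disc key was untouched and the hand is well clear at 0.18 m. I hand the job in.

```bash
python3 -c "
from rig import r
print(r.hand_in())"
```

```text
the job is handed in; nothing more can be done
None
```

I pressed the ring, plate and V-block keys in that order, by fingertip height about 10, 8.5 and 9 mm of their 14 mm travel (ring a bit deeper than half). The disc key was left up, nothing appeared disturbed, the hand ended clear, and I handed the job in at about 12 s; no verdict came back.

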